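Roll a tablet tube out of its spring clips into the order carton

ROBOT

A 6-joint arm with a two-finger parallel gripper is mounted at the origin on the work surface. World frame = base frame: x ahead of the robot, y to its left, z up, the work surface at z = 0. Lengths are in m, angles in rad, forces in N, time in s.
With the tool pointing down it reaches from about 0.3 to 0.875 m from the base axis. Payload 4.2 kg.
Tool frame: the origin (TCP) lies on the front face of the gripper's body, between the roots of the fingers; the fingertips stand 73 mm ahead of it and the grasp point (between the pads) lies grip_depth ahead of it (grip_depth is the distance from the TCP to the grasp point, in m); z points along the fingers, y is the direction in which the jaws open and shut (so a half turn about z gives the same grasp; the last joint's range is limited). The gripper opens to 85 mm and grips with 20 to 120 N. Pads are 22 mm wide; open, the fingers measure 114 mm over their backs; the gripper's body (76 mm by 85 mm) begins 54 mm behind the grasp point. The pads swing forward as they close: fully open they stand 13 mm farther back than shut.
Start: joints at [-1.199, 0.32, 1.565, -0, 1.257, -0.02], TCP at [0.22, -0.531, 0.304] pointing down, gripper open.
Joint ranges: [-3.11, 3.11], [-0.84, 2.01], [0.21, 2.61], [-1.34, 4.49], [0.05, 2.63], [-2.56, 2.56]. Speed limits (rad/s): [2.57, 2.57, 3.14, 3.14, 3.14, 3.14].

INTERFACE

Orientations are given as a unit quaternion [w, x, y, z].
In Python, from station import * gives the robot as it stands.
- The arm moves only by the tool move_arm, never from a script. Its arguments are lists of equal length, an entry for each row: "delta_pos": the shift along the tool's x, y, z in m, a list of three; "rotation": the turn, a rotation vector about the tool's x, y, z in rad, a list of three; "fingers": the closure, from -1 (fully open) to 1 (shut). A call has 1 to 20 rows; each row is the pose to reach, as a shift and turn from the pose commanded when the call began, along the tool's axes at that moment; what a row does not reach only later rows make up. A row lasts 1/8 s, in which the tool goes at most 62.5 mm and 10.7 degrees, less where a joint would pass 70% of its speed; a pose out of reach is approached as far as the arm can. A call with a gripper value outside its range is refused whole. The fingers move at their own pace and stop on an object; "grip_force" is the grip in N (left out, the last holds). Time passes only in rows, so rows that repeat a pose let the fingers close. It gives the time, the measured TCP pose, the force and the opening at its end, in the units of the state.
- get_obs(): the state, without advancing time (a new reading comes with each control period).
- snapshot(name): name is "scene" or "top" or "wrist"; returns the picture (384x512x3 uint8, red, green, blue); there is no depth.
- camera_params(name): a dict with "K" (3x3 intrinsics, pixels), "R" (3x3) and "t" (3): a world point X has camera coordinates R X + t. Camera axes: x right, y down, z forward; pixel columns grow to the right and rows downward; lengths in m; the calibration is good to about 2 mm. A picture is of the moment at which its call begins: read the wrist's pose just before it. camera_params takes no time and is no camera call; for the wrist camera it gives the pose at the moment of the call.
- finish_job(): hands the job in, once; it reports no verdict.
The state is a dict: "clock": time; "joint_pos": joint angles; "joint_vel": joint speeds; "effort": joint torques, N m; "position": TCP position; "eef_rot": TCP orientation; "contact_force": force on the tool from outside, world axes, zero at the start; "wrist_torque": the same for the moment, N m; "width": opening from 0.0 (shut) to 1.0 (fully open).
Only numpy, scipy, OpenCV 4.12 (cv2) and the standard library are available. Lean on these libraries where they do the work, as an engineer would, in place of code of your own. Each camera call takes 0.05 s, during which the arm holds its last target. There are 200 camera calls.

TASK

At the hospital dispensing desk, take the orange-capped tablet tube out of its clip rack by rolling it sideways, level along the rails, out under the spring leaves on the open side until it is clear of them (it cannot be pulled straight up). Then lift it and set it down gently, lying flat inside the open cardboard carton, and let go. Do not let it fall onto the desk, and leave the green-capped tube in its clips.

Things in the scene. Friction and masses are not known exactly. Their poses are not given: they have to be found in the camera images.
- orange_tube_center (a point): Centre of the orange-capped tube: rigid white cylinder, orange cap and bands, 28 mm across, 146 mm long, 80 to 150 g, smooth; its y axis runs along it to the cap. Clipped at the start, axis 75 mm above the desk. Pushed level to the rack's -x with 4 to 10 N it lifts the leaves and is clear, free to be lifted, with its centre 35 to 50 mm from the seat. Pulled straight up it is blocked after 5 mm.
- green_tube_center (a point): Centre of the green-capped tube, same size and shape, clipped in a second, identical rack. Leave it there.
- clip_rack: Fixed rack holding the orange tube. Origin under the seated tube's centre, on the desk; y along the tube, -x the open side. Base 10 mm thick. Two clips 14 mm wide at y = +-50 mm, tops under 112 mm high even when sprung; fingers fit between. Each: rail, top 61 mm high, to a stop 8 mm high at x -66 mm; back plate at x +15; sprung leaf over the tube, lip at x -12. Cheeks 5 mm beyond the tube's ends.
- carton: Fixed open brown cardboard carton: 160 (x) by 220 (y) by 50 mm high outside, walls and floor 4 mm, short flaps folded out. Origin: centre of its underside; y along its long side. The tube fits flat only roughly along y; on the floor its axis is 18 mm above the desk. It may roll against a wall.
Mind the look-alikes: they are no part of the job. Leave any yellow look-alike of the part that bears orange_tube_center alone.

How it is judged:
On the way:
1. tube rolled out level on the rack's open side: centre 26 to 75 mm from the seat towards -x, within 20 mm lengthwise, 60 to 95 mm above the desk (x of orange_tube_center in the frame of clip_rack between -0.075 and -0.026 m and y of orange_tube_center in the frame of clip_rack between -0.02 and 0.02 m and height (world z) of orange_tube_center between 0.06 and 0.095 m), for 0.05 s.
At the end, for the whole second after the job is handed in: The orange-capped tube lies flat at rest inside the carton (centre within 75 mm of the carton's centre in x and 50 mm in y, less than 30 mm above the desk), and the green-capped tube is within 15 mm of where it was (x of orange_tube_center in the frame of carton between -0.075 and 0.075 m and y of orange_tube_center in the frame of carton between -0.05 and 0.05 m and height (world z) of orange_tube_center below 0.03 m and linear speed of orange_tube below 0.03 m/s and distance of green_tube_center from where it was at the start of the episode below 0.015 m); the robot touches nothing.
It fails at once if the green-capped tube is moved by more than 15 mm (distance of green_tube_center from where it was at the start of the episode above 0.015 m).
It fails at once if the orange-capped tube falls onto the desk (centre below 35 mm outside the carton) (height (world z) of orange_tube_center below 0.035 m and not (x of orange_tube_center in the frame of carton between -0.08 and 0.08 m and y of orange_tube_center in the frame of carton between -0.11 and 0.11 m)).
It fails at once if the tube is dropped into the carton: it moves faster than 0.7 m/s there, less than 60 mm above the desk (x of orange_tube_center in the frame of carton between -0.08 and 0.08 m and y of orange_tube_center in the frame of carton between -0.11 and 0.11 m and height (world z) of orange_tube_center below 0.06 m and linear speed of orange_tube above 0.7 m/s).
It also fails if it takes over 42 s, if anything falls off the work surface, if the arm or the gripper's body presses on something with over 40 N, if the wrist force passes 120 N, or if a joint passes its speed limit or range.

## Working session

There is one attempt and no reset: what is moved stays moved. The work goes in short steps, Python scripts to look and compute and a tool call to move; the robot and the scene stay as the last step left them, time stands still between calls to the robot, and variables do not carry over. Pictures are saved under pics/ and viewed, about 8 in all and at most 12, crops included, and the job is handed in when it is done.

Besides the shell and the picture viewer there is one more tool, called after "Emit:" by a JSON object that holds its "api" and its "payload". move_arm: Moves the arm, as the interface text tells. Its arguments: {"type":"object","properties":{"delta_pos":{"type":"array"},"rotation":{"type":"array"},"fingers":{"type":"array"},"grip_force":{"type":"number"}},"required":["delta_pos","rotation","fingers"]}

```bash
mkdir -p pics; ls
cat > h.py <<'E'
from station import *
import numpy as np, cv2
def save(n,im,crop=None,f=1):
    if crop: r0,r1,c0,c1=crop; im=im[r0:r1,c0:c1]
    cv2.imwrite('pics/'+n,cv2.resize(im[:,:,::-1],None,fx=f,fy=f,interpolation=cv2.INTER_CUBIC))
def ray(P,uv,z):
    d=P['R'].T@np.linalg.inv(P['K'])@np.array([uv[0],uv[1],1.]); c=-P['R'].T@P['t']
    return c+d*(z-c[2])/d[2]
E
python3 - <<'E'
from h import *
o=get_obs();print({k:np.round(v,3) for k,v in o.items()})
for n in('scene','top'):
    im=snapshot(n);P=camera_params(n);np.save(n+'.npy',im)
    print(n,np.round(-np.array(P['R']).T@P['t'],3),np.round(np.array(P['K'])[0],1))
save('both.png',np.hstack([np.load('top.npy'),]),None,1.55)
save('scene.png',np.load('scene.npy'),None,1.55)
E
```

```text
pics
{'clock': np.float64(0.0), 'joint_pos': array([-1.199,  0.32 ,  1.566,  0.   ,  1.257, -0.02 ]), 'joint_vel': array([ 0.002,  0.002, -0.   , -0.   , -0.   ,  0.   ]), 'effort': array([-1.0000e-03, -4.1553e+01, -2.3416e+01, -0.0000e+00,  8.0000e-03,
        0.0000e+00]), 'position': array([ 0.219, -0.531,  0.303]), 'eef_rot': array([-0.001,  0.981,  0.195, -0.   ]), 'contact_force': array([-0.123,  0.878, -0.458]), 'wrist_torque': array([ 0.007,  0.026, -0.044]), 'width': np.float64(0.999)}
scene [1.236 0.058 0.762] [412.8   0.  258.8]
top [ 3.900e-01 -1.000e-03  1.037e+00] [413.8   0.  257.2]
```

View pics/both.png

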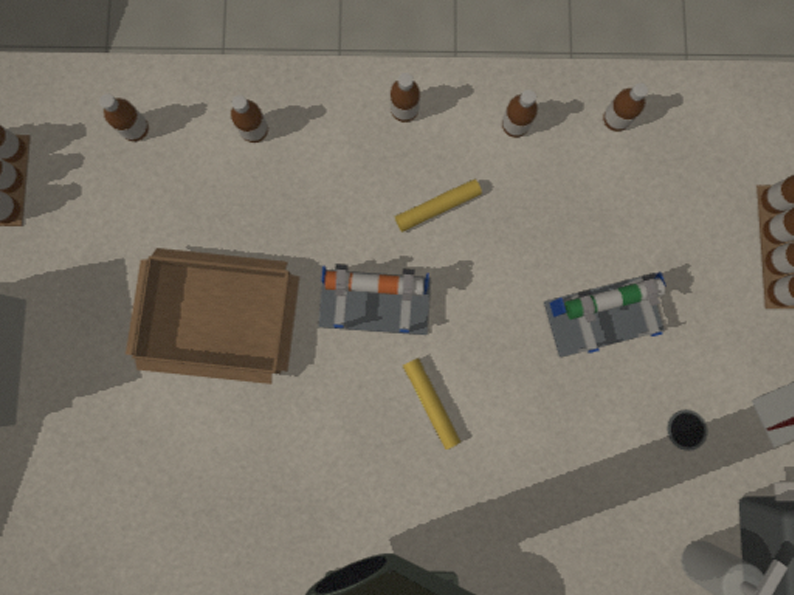

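View pics/scene.png

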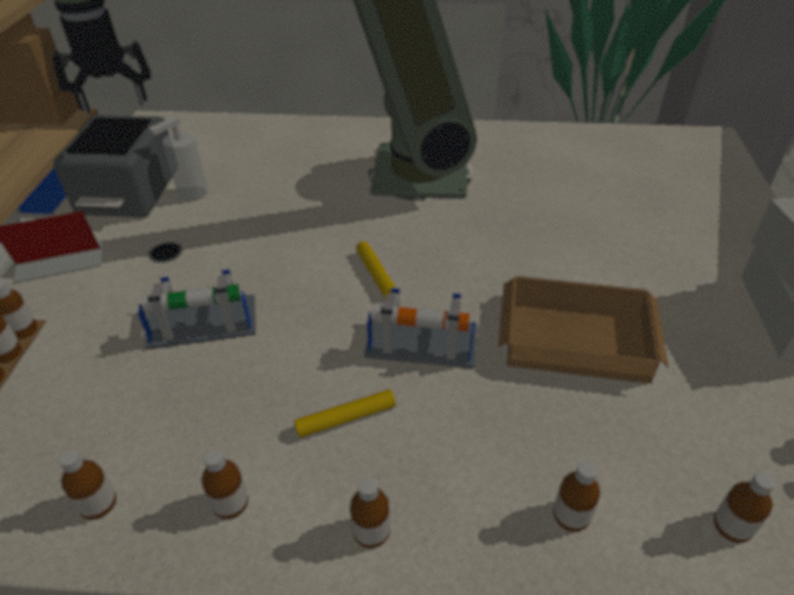

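Top view: the orange tube is at about (242,183) in native pixels, cap towards image left (+y world), with its rack opening downward (robot side, -x). The green tube is at (393,194), and two yellow look-alikes lie at (283,132) and (279,260). The carton is at (138,203). The orange-capped tube in the left rack is the one meant; next I'll measure it and confirm it in a crop.

Run:
```python
from h import *
import station; print([n for n in dir(station) if 'grip' in n.lower() or 'depth' in n.lower()])
t=np.load('top.npy');s=np.load('scene.npy');P=camera_params('top');Q=camera_params('scene')
for n,im,C in(('top',t,P),('scene',s,Q)):
    hsv=cv2.cvtColor(im,cv2.COLOR_RGB2HSV)
    for nm,lo,hi in(('orange',(5,190,130),(15,255,255)),('blue',(105,120,50),(125,255,255))):
        m=cv2.inRange(hsv,lo,hi)
        k,l,st,ce=cv2.connectedComponentsWithStats(m)
        for i in range(1,k):
            if st[i,4]>=8: print(n,nm,st[i],np.round(ce[i],1),np.round(ray(C,ce[i],.075),4))
a=cv2.resize(t[155:255,80:290][:,:,::-1],None,fx=3.8,fy=3.8,interpolation=cv2.INTER_CUBIC)
cv2.imwrite('pics/crop.png',a)
```

```text
['grip_depth']
top blue [208 172   2  10  14] [208.3 175.9] [0.5558 0.106  0.075 ]
top blue [274 177   2  12  18] [274.5 182.5] [ 0.5415 -0.0501  0.075 ]
top blue [423 176   5   5  11] [425.3 177.9] [ 0.5556 -0.407   0.075 ]
top blue [355 192  10  12  84] [359.5 197.9] [ 0.5067 -0.2498  0.075 ]
scene blue [ 13 110  29  28 445] [ 28.7 126.1] [ 0.2563 -0.7109  0.075 ]
scene blue [156 191   6  20  41] [158.5 200. ] [ 0.5426 -0.2431  0.075 ]
scene blue [ 90 199   8  22  57] [ 93.5 209.2] [ 0.5835 -0.3884  0.075 ]
scene blue [237 206   3  20  35] [238.2 215.1] [ 0.5796 -0.046   0.075 ]
```

View pics/crop.png

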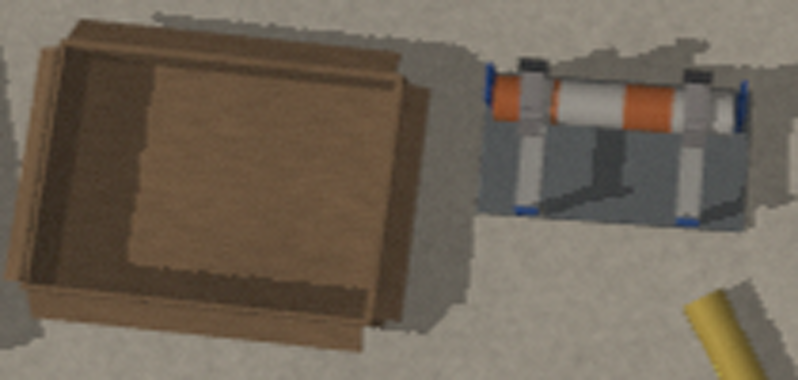

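Crop confirms it: orange cap at the left end (492,98), white end at right (735,112), mid orange/white bands; rails run downward to blue stops at (527,211) and (688,221). The carton rim corners are near (68,45), (403,75), (375,325) and (25,285).

Run:
```python
from h import *
print('gd',grip_depth)
t=np.load('top.npy');s=np.load('scene.npy');P=camera_params('top');Q=camera_params('scene')
c=lambda x,y:(80+(x+.5)/3.8-.5,155+(y+.5)/3.8-.5)
a=ray(P,c(492,98),.075);b=ray(P,c(735,112),.075)
print('ends',a,b,'len',np.linalg.norm(a-b),'mid',(a+b)/2,'dir yaw',np.degrees(np.arctan2(*(a-b)[1::-1])))
st=[ray(P,c(*p),.069) for p in((527,211),(688,221))];print('stops',st,np.mean(st,0))
q=[ray(P,c(*p),.05) for p in((68,45),(403,75),(375,325),(28,287))]
print('carton',np.round(q,3),np.mean(q,0),[np.linalg.norm(q[i]-q[i-1]) for i in range(4)])
for n,im,C in(('top',t,P),('scene',s,Q)):
    hsv=cv2.cvtColor(im,cv2.COLOR_RGB2HSV)
    m=cv2.inRange(hsv,(4,175,100),(13,255,255))
    k,l,S,ce=cv2.connectedComponentsWithStats(m)
    for i in range(1,k):
        if S[i,4]>=15: print(n,S[i],np.round(ce[i],1),np.round(ray(C,ce[i],.075),4))
print(hsv[206:208,260:264], cv2.cvtColor(t,cv2.COLOR_RGB2HSV)[181:183,250:252])
```

```text
gd 0.0539
ends [0.54506289 0.10382306 0.075     ] [ 0.53761149 -0.04667474  0.075     ] len 0.1506821570061662 mid [0.54133719 0.02857416 0.075     ] dir yaw 87.16550324691461
stops [array([0.47562266, 0.08130479, 0.069     ]), array([ 0.47023859, -0.01808792,  0.069     ])] [0.47293062 0.03160843 0.069     ]
carton [[0.581 0.377 0.05 ]
 [0.563 0.163 0.05 ]
 [0.405 0.176 0.05 ]
 [0.427 0.393 0.05 ]] [0.49421909 0.27723896 0.05      ] [np.float64(0.1543859737158984), np.float64(0.21408709346364152), np.float64(0.1585379835410209), np.float64(0.21772905993100225)]
[[[ 13 227  91]
  [ 14 228  94]
  [ 13 228  94]
  [ 13 227  92]]

 [[ 14 229  90]
  [ 13 228  86]
  [ 13 229  87]
  [ 13 229  89]]] [[[ 11 172 138]
  [ 10 175 137]]

 [[ 10 173 143]
  [ 10 170 144]]]
```

```bash
cat >> h.py <<'E'
from scipy.spatial.transform import Rotation as Ro
def goto(xyz,yawdeg):
    o=get_obs();w,x,y,z=o['eef_rot'];R=Ro.from_quat([x,y,z,w])
    c,s=np.cos(np.radians(yawdeg)),np.sin(np.radians(yawdeg))
    T=Ro.from_matrix(np.array([[c,s,0],[s,-c,0],[0,0,-1.]]))
    print('t',o['clock'],'pos',np.round(o['position'],4),'F',np.round(o['contact_force'],1),'w',o['width'],'delta',np.round(R.inv().apply(np.array(xyz)-o['position']),4),'rot',np.round((R.inv()*T).as_rotvec(),4))
E
python3 -c "
from h import *
goto([.541,.029,.25],87.2)"
```

```text
t 0.1 pos [ 0.2195 -0.5311  0.3032] F [-0.2 -0.8 -0.1] w 0.9981816477727673 delta [ 0.5111 -0.3948  0.0538] rot [-1.4000e-03 -1.0000e-03 -1.1301e+00]
```

Emit:
{"api": "move_arm", "payload": {"delta_pos": [[0.511,-0.395,0.054],[0.511,-0.395,0.054],[0.511,-0.395,0.054],[0.511,-0.395,0.054],[0.511,-0.395,0.054],[0.511,-0.395,0.054],[0.511,-0.395,0.054],[0.511,-0.395,0.054],[0.511,-0.395,0.054],[0.511,-0.395,0.054],[0.511,-0.395,0.054],[0.511,-0.395,0.054],[0.511,-0.395,0.054],[0.511,-0.395,0.054]], "rotation": [[0,0,-1.13],[0,0,-1.13],[0,0,-1.13],[0,0,-1.13],[0,0,-1.13],[0,0,-1.13],[0,0,-1.13],[0,0,-1.13],[0,0,-1.13],[0,0,-1.13],[0,0,-1.13],[0,0,-1.13],[0,0,-1.13],[0,0,-1.13]], "fingers": [-1,-1,-1,-1,-1,-1,-1,-1,-1,-1,-1,-1,-1,-1], "grip_force": 40}}

```text
clock: 1.85
position: [0.5404, 0.0274, 0.2501]
eef_rot: [0.0, 0.725, 0.689, -0.0]
contact_force: [-0.1, -1.1, 0.5]
width: 1.001
```

Run:
```python
from h import *
goto([.541,.029,.135],87.2)
P=camera_params('wrist');im=snapshot('wrist');np.save('w.npy',im);np.savez('wP.npz',**{k:np.array(P[k]) for k in('K','R','t')})
save('w.png',im,None,1.55)
hs=cv2.cvtColor(im,cv2.COLOR_RGB2HSV);m=cv2.inRange(hs,(4,150,90),(16,255,255))
k,l,S,ce=cv2.connectedComponentsWithStats(m)
for i in range(1,k):
    if S[i,4]>=60: print(S[i],np.round(ce[i],1),np.round(ray(P,ce[i],.075),4))
```

```text
t 1.85 pos [0.5404 0.0274 0.2501] F [-0.1 -1.1  0.5] w 1.0008029560172862 delta [0.0017 0.0005 0.1151] rot [-0.0001  0.0004 -0.002 ]
[244 109  31  21 614] [258.9 118.6] [0.5433 0.095  0.075 ]
[245 153  25   4  66] [257.  154.7] [0.5401 0.0642 0.075 ]
[244 201  28  32 788] [257.8 216.7] [0.5377 0.0049 0.075 ]
```

View pics/w.png

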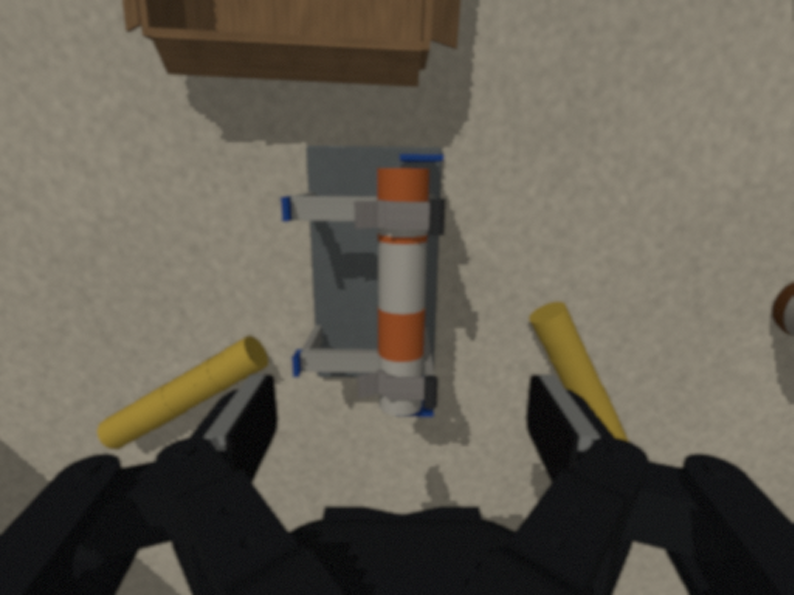

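The wrist view shows the tube axis at column ~401/1.55, between the open fingers, with clips at rows 210 and 375 (viewed scale). Wrist and top agree within 2 mm: centre (0.540, 0.030), yaw ~87°.

Emit:
{"api": "move_arm", "payload": {"delta_pos": [[0.003,0,0.04],[0.003,0,0.075],[0.003,0,0.1],[0.003,0,0.115],[0.003,0,0.115],[0.003,0,0.115],[0.003,0,0.115],[0.003,0,0.115],[0.003,0,0.115],[0.003,0,0.115],[0.003,0,0.115]], "rotation": [[0,0,0],[0,0,0],[0,0,0],[0,0,0],[0,0,0],[0,0,0],[0,0,0],[0,0,0],[0,0,0],[0,0,0],[0,0,0]], "fingers": [-1,-1,-1,-1,-1,1,1,1,1,1,1], "grip_force": 40}}

```text
clock: 3.28
position: [0.5413, 0.0318, 0.1357]
eef_rot: [0.0, 0.724, 0.689, 0.0]
contact_force: [-1.7, -0.6, 6.6]
width: 0.311
```

Run:
```python
from h import *
goto([.495,.030,.135],87)
```

```text
t 3.275 pos [0.5413 0.0318 0.1357] F [-1.7 -0.6  6.6] w 0.31063493033238965 delta [-0.0041 -0.0462  0.0006] rot [ 0.0009 -0.0001  0.0031]
```

Emit:
{"api": "move_arm", "payload": {"delta_pos": [[0,-0.006,0],[0,-0.012,0],[0,-0.018,0],[0,-0.024,0],[0,-0.03,0],[0,-0.036,0],[0,-0.042,0],[0,-0.047,0],[0,-0.049,0],[0,-0.049,0]], "rotation": [[0,0,0],[0,0,0],[0,0,0],[0,0,0],[0,0,0],[0,0,0],[0,0,0],[0,0,0],[0,0,0],[0,0,0]], "fingers": [1,1,1,1,1,1,1,1,1,1]}}

```text
clock: 4.53
position: [0.4921, 0.0342, 0.1356]
eef_rot: [0.0, 0.724, 0.69, 0.0]
contact_force: [1.1, -0.2, 7.3]
width: 0.311
```

Run:
```python
from h import *
goto([.495,.030,.135],87)
im=snapshot('wrist');t=snapshot('top')
save('w2.png',np.hstack([im[60:300,130:400],t[130:370,120:390]]),None,1.45)
goto([.495,.030,.135],87)
```

```text
t 4.525 pos [0.4921 0.0342 0.1356] F [ 1.1 -0.2  7.3] w 0.3113942398079762 delta [-0.0041  0.0031  0.0006] rot [ 0.0009 -0.0001  0.0034]
t 4.625 pos [0.4921 0.0342 0.1356] F [0.7 0.2 8.3] w 0.3124910930357217 delta [-0.0041  0.0031  0.0006] rot [ 0.0008 -0.0001  0.0034]
```

View pics/w2.png

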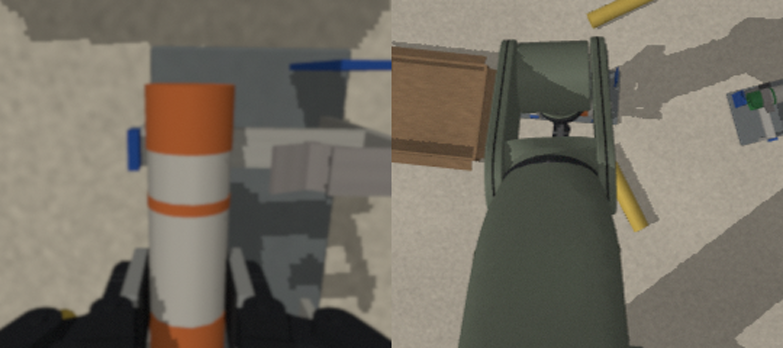

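The tube is held upright in the pads and sits by the stop at left, with the leaf lip (right, ~(275,165)) well clear of it. Now I'll lift.

Emit:
{"api": "move_arm", "payload": {"delta_pos": [[0,0,-0.01],[0,0,-0.02],[0,0,-0.03],[0,0,-0.05],[0,0,-0.08],[0,0,-0.11],[0,0,-0.12],[0,0,-0.12]], "rotation": [[0,0,0],[0,0,0],[0,0,0],[0,0,0],[0,0,0],[0,0,0],[0,0,0],[0,0,0]], "fingers": [1,1,1,1,1,1,1,1]}}

```text
clock: 5.62
position: [0.4921, 0.0341, 0.2551]
eef_rot: [0.0, 0.724, 0.69, 0.0]
contact_force: [-0.3, 0.0, -1.5]
width: 0.312
```

Run:
```python
from h import *
goto([.494,.278,.24],84.7)
```

```text
t 5.625 pos [0.4921 0.0341 0.2551] F [-0.3  0.  -1.5] w 0.31241656354023317 delta [ 0.2437 -0.01    0.015 ] rot [0.0005 0.     0.0435]
```

Emit:
{"api": "move_arm", "payload": {"delta_pos": [[0.03,-0.001,0],[0.07,-0.003,0.003],[0.11,-0.005,0.006],[0.15,-0.006,0.01],[0.19,-0.008,0.013],[0.225,-0.01,0.015],[0.244,-0.01,0.015],[0.244,-0.01,0.015],[0.244,-0.01,0.015]], "rotation": [[0,0,0],[0,0,0.01],[0,0,0.02],[0,0,0.03],[0,0,0.04],[0,0,0.043],[0,0,0.043],[0,0,0.043],[0,0,0.043]], "fingers": [1,1,1,1,1,1,1,1,1]}}

```text
clock: 6.75
position: [0.4941, 0.2772, 0.2395]
eef_rot: [0.0, 0.739, 0.674, -0.001]
contact_force: [-0.2, 0.1, -1.4]
width: 0.31
```

Run:
```python
from h import *
goto([.494,.278,.079],84.7)
save('w3.png',snapshot('wrist'),None,1.3)
```

```text
t 6.75 pos [0.4941 0.2772 0.2395] F [-0.2  0.1 -1.4] w 0.3096131672981179 delta [ 0.001  -0.      0.1605] rot [-0.0008  0.0014 -0.    ]
```

View pics/w3.png

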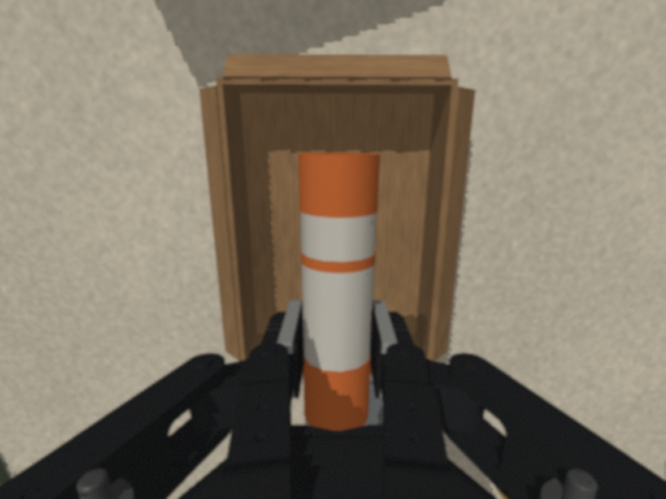

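The tube is centred and parallel between the carton walls (x 225–450 in the view). Next I'll lower it.

Emit:
{"api": "move_arm", "payload": {"delta_pos": [[0,0,0.03],[0,0,0.06],[0,0,0.09],[0,0,0.115],[0,0,0.135],[0,0,0.147],[0,0,0.152],[0,0,0.155],[0,0,0.157],[0,0,0.159],[0,0,0.159]], "rotation": [[0,0,0],[0,0,0],[0,0,0],[0,0,0],[0,0,0],[0,0,0],[0,0,0],[0,0,0],[0,0,0],[0,0,0],[0,0,0]], "fingers": [1,1,1,1,1,1,1,1,1,1,1]}}

```text
clock: 8.18
position: [0.4942, 0.2784, 0.081]
eef_rot: [0.0, 0.739, 0.674, 0.0]
contact_force: [0.4, 0.4, -0.8]
width: 0.314
```

Emit:
{"api": "move_arm", "payload": {"delta_pos": [[0,0,0.0005],[0,0,0.001],[0,0,0.0015],[0,0,0.002],[0,0,0.002]], "rotation": [[0,0,0],[0,0,0],[0,0,0],[0,0,0],[0,0,0]], "fingers": [1,1,1,1,1]}}

```text
clock: 8.8
position: [0.4942, 0.2783, 0.0788]
eef_rot: [0.0, 0.739, 0.674, -0.0]
contact_force: [-0.3, -0.2, -1.5]
width: 0.312
```

Emit:
{"api": "move_arm", "payload": {"delta_pos": [[0,0,0.0005],[0,0,0.001],[0,0,0.001]], "rotation": [[0,0,0],[0,0,0],[0,0,0]], "fingers": [1,1,1]}}

```text
clock: 9.18
position: [0.4942, 0.2783, 0.0787]
eef_rot: [0.0, 0.739, 0.674, 0.0]
contact_force: [-2.2, -1.4, 5.8]
width: 0.309
```

It is on the floor (+5.8 N at TCP 0.0787, as predicted). Now release and retreat.

Emit:
{"api": "move_arm", "payload": {"delta_pos": [[0,0,0],[0,0,0],[0,0,0],[0,0,0],[0,0,0],[0,0,0],[0,0,-0.02],[0,0,-0.05],[0,0,-0.1],[0,0,-0.15],[0,0,-0.18],[0,0,-0.18]], "rotation": [[0,0,0],[0,0,0],[0,0,0],[0,0,0],[0,0,0],[0,0,0],[0,0,0],[0,0,0],[0,0,0],[0,0,0],[0,0,0],[0,0,0]], "fingers": [0.3,0.2,0,-0.2,-0.5,-0.5,-0.5,-0.5,-0.5,-0.5,-0.5,-0.5]}}

```text
clock: 10.68
position: [0.4951, 0.2788, 0.2606]
eef_rot: [0.001, 0.739, 0.674, 0.003]
contact_force: [0.2, -0.6, -1.0]
width: 0.752
```

Run:
```python
from h import *
goto([.494,.278,.079],84.7)
P=camera_params('wrist');im=snapshot('wrist');s=snapshot('scene')
save('w4.png',np.hstack([im,s]),None,.78)
goto([.494,.278,.079],84.7)
hs=cv2.cvtColor(im,cv2.COLOR_RGB2HSV);m=cv2.inRange(hs,(4,190,90),(11,255,255))
k,l,S,ce=cv2.connectedComponentsWithStats(m)
for i in range(1,k):
    if S[i,4]>=60: print(S[i],np.round(ce[i],1),np.round(ray(P,ce[i],.018),4))
```

```text
t 10.675 pos [0.4951 0.2788 0.2606] F [ 0.2 -0.6 -1. ] w 0.7516060118639183 delta [-0.0015 -0.0019  0.1816] rot [ 0.0051 -0.0033  0.0005]
t 10.775 pos [0.4937 0.2781 0.2572] F [-0.5 -0.3  0.1] w 0.748036346469797 delta [0.     0.0004 0.1782] rot [-0.0009  0.0007  0.0005]
```

View pics/w4.png

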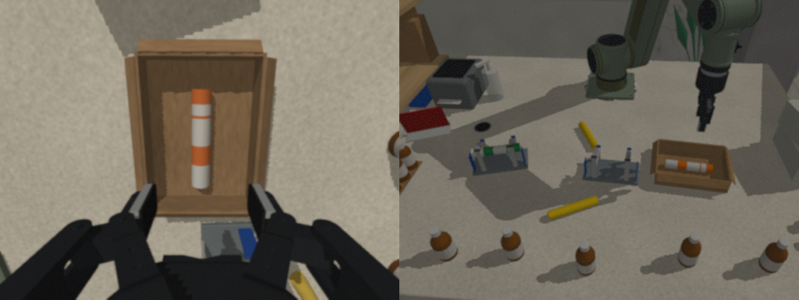

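The tube lies flat near the carton's centre (around (201,140) in the wrist half). The green tube is still in its rack and the gripper is clear. I'll check that nothing is moving, then hand in.

Run:
```python
from h import *
def c(im):
    h=cv2.cvtColor(im,cv2.COLOR_RGB2HSV); m=cv2.inRange(h,(4,150,70),(14,255,255))[100:260,220:300]; y,x=np.nonzero(m&(np.where(h[100:260,220:300,1]>190,255,0).astype(np.uint8))); return len(x),x.mean()+220,y.mean()+100
for i in range(3): print(c(snapshot('wrist')))
P=camera_params('wrist')
for uv in((201,89),(201,189)): print(ray(P,(uv[0]/.78,uv[1]/.78),.018))
print(finish_job())
```

```text
(39, np.float64(268.71794871794873), np.float64(158.43589743589743))
(36, np.float64(268.30555555555554), np.float64(167.77777777777777))
(43, np.float64(268.37209302325584), np.float64(168.11627906976744))
[0.49750558 0.34788059 0.018     ]
[0.4833373  0.19634392 0.018     ]
the job is handed in; nothing more can be done
None
```

The orange-capped tube is lying flat in the carton, released, and I handed the job in at about 11 s of the 42 s allowed; `finish_job()` gives no verdict.

- **Roll-out:** I gripped the tube between its clips and rolled it 49 mm level to the rack's open side. The wrist picture showed it clear of the spring leaf in view before I lifted it.
- **Placing:** I lowered it into the carton until it touched the floor at about 6 N. The gripper height at contact matched what I had predicted for a tube lying on the floor.
- **Position:** The final wrist picture puts the tube's ends near (0.498, 0.348) and (0.483, 0.196) m. That puts its centre about 6 mm from the carton's measured centre, and the 152 mm between the ends is close to the true 146 mm.
- **Green tube:** It was still in its clips in the last scene picture; I did not measure it numerically. The gripper was about 0.18 m above its release height, touching nothing.

**Weak check:** my colour-mask test that the tube was at rest was inconclusive. It caught only about 40 pixels. Their column held steady, but their row jumped about 9 px between the first and second of three pictures, then held within 0.4 px. I put the jump down to noise in the mask or the wrist camera still settling after the retreat.

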